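# Find the parts case that rattles and show it

## Robot

A 6-joint arm with a two-finger parallel gripper is mounted at the origin on the work surface. World frame = base frame: x ahead of the robot, y to its left, z up, the work surface at z = 0. Lengths are in mm, angles in rad, forces in N, time in s.
With the tool pointing down it reaches from about 300 to 775 mm from the base axis. Payload 14.6 kg.
Tool frame: the origin (TCP) lies at the very end of the fingers, on their centre line; the grasp point (between the pads) lies 19 mm behind it; z points along the fingers, y is the line along which they close (so a half turn about z gives the same grasp; the last joint's range is limited). The gripper opens to 94 mm and grips with 3 to 60 N. Pads are 16 mm wide; open, the fingers measure 119 mm over their backs; the gripper's body (75 mm by 177 mm) begins 78 mm behind the grasp point.
Start: joints at [-1.316, 0.3, 1.521, -0, 1.321, -0.067], TCP at [173.944, -521.759, 205.446] pointing down, gripper open.
Joint ranges: [-3.03, 3.03], [-0.79, 2.21], [0.23, 2.52], [-1.04, 4.18], [0, 3.07], [-2.55, 2.55]. Speed limits (rad/s): [2.22, 2.22, 2.57, 3.14, 3.14, 3.14].

## Interface

Orientations are given as [roll, pitch, yaw] about the fixed x, y, z axes, in that order (R = Rz(yaw) Ry(pitch) Rx(roll)).
In Python, from cell import manip gives the robot as it stands.
- The arm moves only by the tool servo_tool, never from a script. Its argument "motion" is a list that holds one entry, the list of rows, each a list of 7 numbers: the shift along the world's x, y, z as a fraction of full scale, then the turn, a rotation vector about the world's x, y, z as a fraction of full scale, then the closure, from 0 (fully open) to 1 (shut). In form: [[[x, y, z, rx, ry, rz, gripper], ...]]. A call has 1 to 10 rows; each row is the pose to reach, as a shift and turn from the pose commanded when the call began, turning the shorter way round; what a row does not reach only later rows make up. Full scale, the value 1, is 0.5 m for a shift and pi rad for a turn. A row lasts 1/10 s, in which the tool goes at most 50 mm and 8.59 degrees, less where a joint would pass 70% of its speed; a pose out of reach is approached as far as the arm can. A call with a number of a shift or a turn outside -1 to 1 is refused whole. A call with a gripper value outside its range is refused whole. The fingers move at their own pace and stop on an object; "newtons" is the grip in N (left out, the last holds). Time passes only in rows, so rows that repeat a pose let the fingers close. It gives the time, the measured TCP pose, the force, the opening and the grip force at its end, in the units of the state.
- manip.read_state(): the state, without advancing time (a new reading comes with each control period).
- manip.camera(name): name is "scene" or "top"; returns a dict with "frame" (480x640x3 uint8, red, green, blue), "range_z" (480x640 float32, mm along the optical axis (not along the pixel's ray), 0 where there is no reading), "vfov" (degrees; the focal length in pixels is half the picture's height over the tangent of half this angle, whatever the lens; pixels are square), "cx", "cy" (the principal point, pixels), "k1" (the pictures are not rectified: a ray, as slopes to the right and down, at radius r is drawn at 1 + k1 r^2 times it, then the intrinsics apply), "cam_to_world" (4x4, takes a point from camera to world coordinates). Camera axes: x right, y down, z forward; pixel columns grow to the right and rows downward; lengths in mm; the calibration is good to about 2 mm. A picture is of the moment at which its call begins.
- manip.sign_off(): hands the job in; it is judged then, once.
The state is a dict: "clock": time; "joints": joint angles; "qd": joint speeds; "effort": joint torques, N m; "eef_pos": TCP position; "eef_rot": TCP orientation; "wrist_force": force on the tool from outside, world axes, zero at the start; "moment": the same for the moment, N m; "finger_gap": finger opening in mm; "finger_force": force on a finger pad.
Only numpy, scipy, OpenCV 4.12 (cv2) and the standard library are available. Lean on these libraries where they do the work, as an engineer would, in place of code of your own. Each camera call takes 0.05 s, during which the arm holds its last target. There are 200 camera calls.

## Task

One of the three sealed grey parts cases has a loose steel ball inside. Going from the robot's left to its right, lift each case clear of the bench and shake it briskly, putting each quiet one back lid up about where it stood; then hold the one that rattles, level and still, about 15 cm above the bench over the middle of the dark inspection plate, and finish while still holding it there. Leave everything else on the bench where it is.

Things in the scene. Friction and masses are not known exactly. Their poses are not given: they have to be found in the camera images.
- case_left: sealed grey plastic parts case, 140 mm long (its x) x 64 wide (its y) x 56 high, flat sides; lid up, length within 0.3 rad of world x. Origin: centre of its underside. The leftmost (+y). The three look alike, weigh 0.35 to 0.43 kg each and take a 40 N grip across the width.
- case_middle: sealed grey plastic parts case, 140 mm long (its x) x 64 wide (its y) x 56 high, flat sides; lid up, length within 0.3 rad of world x. Origin: centre of its underside. The middle one. Two of the three are packed tight; in the other, any of them, an 190 g steel ball rolls lengthwise, 49 mm either way from the middle, and knocks on the ends.
- case_right: sealed grey plastic parts case, 140 mm long (its x) x 64 wide (its y) x 56 high, flat sides; lid up, length within 0.3 rad of world x. Origin: centre of its underside. The rightmost (-y). Alike in look to the other two; steel latch on its -x end.
- plate_middle (a point): middle of the top face of the inspection plate: a dark metal sheet taped with two silvery strips on a fixed pale wooden board 120 mm (x) x 160 mm (y) x 17 mm high, beyond the cases; the point is 17 mm above the bench
- tape_roll: white tape roll lying flat, 60 mm across, 18 mm high, between the left and middle cases, nearer the robot; origin at the centre of its underside; not to be moved
- screwdriver: screwdriver lying along x, 160 mm long, under 35 mm high, between the middle and right cases, nearer the robot; not to be moved
- magnifier: magnifying glass lying flat, 68 mm across, 12 mm high, handle 90 mm long to its -y, to the right of the plate; origin under the lens centre; not to be moved
- flux_jar: standing amber jar with a lid, 60 mm across, 75 mm high, left of the plate; origin at the centre of its underside; not to be moved
- utility_knife: utility knife lying flat, 168 mm long, 16 mm high, along y, nearer the robot than the left case; origin under the handle's middle; not to be moved
Not all that is in view belongs to the job. What is shaped like the case_middle but purple is not meant. Of the things shaped like the part that bears plate_middle, the wooden one is meant.

How it is judged:
By the outcome, as a careful person would: the job done as asked, in the order asked, and still so for the second after the job is handed in, while the arm keeps its last pose, push and grip.
It also fails if it takes over 72 s, if anything falls off the work surface, if the arm or the gripper's body presses on something with over 40 N, if the wrist force passes 120 N, or if a joint passes its speed limit or range.

## Working session

There is one attempt and no reset: what is moved stays moved. The work goes in short steps, Python scripts to look and compute and a tool call to move; the robot and the scene stay as the last step left them, time stands still between calls to the robot, and variables do not carry over. Pictures are saved under pics/ and viewed, at most 10 in all, crops included, and the job is handed in when it is done.

Besides the shell and the picture viewer there is one more tool, called after "Call:" as name([rows], argument=value, ...), one row to a line, values as JSON. servo_tool: Moves the arm, as the interface text tells. Its arguments: {"type":"object","properties":{"motion":{"type":"array"},"newtons":{"type":"number"}},"required":["motion"]}

```bash
mkdir -p pics; cat > h.py <<'E'
import numpy as np, cv2
from cell import manip
def world(c,u,v,z=None):
    """pixels -> world; by range or on plane z"""
    u=np.atleast_1d(u).astype(float);v=np.atleast_1d(v).astype(float)
    f=240/np.tan(np.radians(c["vfov"])/2)
    xd=(u-c["cx"])/f;yd=(v-c["cy"])/f;x,y=xd.copy(),yd.copy()
    for _ in range(20):
        s=1+c["k1"]*(x*x+y*y);x,y=xd/s,yd/s
    T=np.array(c["cam_to_world"]);d=np.stack([x,y,np.ones_like(x)],1)@T[:3,:3].T;o=T[:3,3]
    if z is None: t=c["range_z"][v.astype(int),u.astype(int)]
    else: t=(z-o[2])/d[:,2]
    return o+d*np.asarray(t)[:,None]
E
python3 - <<'E'
from h import *
for n in("scene","top"):
    c=manip.camera(n);cv2.imwrite(f"pics/{n}0.png",c["frame"][:,:,::-1])
    np.savez(f"{n}0.npz",**{k:c[k] for k in c})
    print(n,c["vfov"],c["k1"],np.array(c["cam_to_world"]).round(2).tolist())
print(manip.read_state())
E
```

```text
scene 44.124368996787915 -0.00823752014402064 [[-0.89, 0.3, -0.35, 1032.22], [0.46, 0.59, -0.66, 1142.18], [0.01, -0.75, -0.66, 1160.19], [0.0, 0.0, 0.0, 1.0]]
top 51.82956744365475 0.04826474211589155 [[0.05, -0.98, 0.2, 109.88], [-1.0, -0.05, 0.01, 21.76], [-0.0, -0.2, -0.98, 1576.95], [0.0, 0.0, 0.0, 1.0]]
{'clock': 0.1, 'joints': array([-1.31556768e+00,  3.00411153e-01,  1.52151451e+00,  5.20531511e-06,
        1.32071531e+00, -6.66059750e-02]), 'qd': array([-0.00048842, -0.00193579, -0.0023102 ,  0.00093593,  0.00107855,
        0.00102754]), 'effort': array([ 2.26884340e-04, -5.32644475e+01, -3.53282940e+01,  7.08818645e-02,
        2.35254492e-02, -6.81179222e-05]), 'eef_pos': array([ 173.90424803, -521.53168656,  204.9473782 ]), 'eef_rot': array([-3.14054700e+00, -7.48033576e-05,  3.21833288e-01]), 'wrist_force': array([-0.05017015, -0.41478952,  0.44737146]), 'moment': array([ 0.00822325, -0.04325752,  0.00040444]), 'finger_force': 0.0, 'finger_gap': 94.09420184131984}
```

View pics/top0.png

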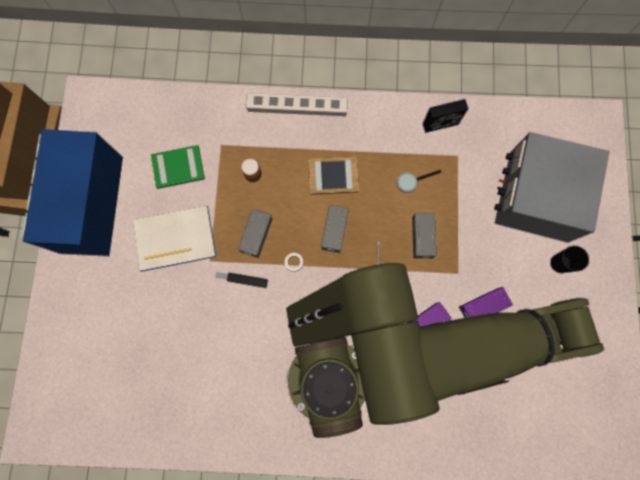

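View pics/scene0.png

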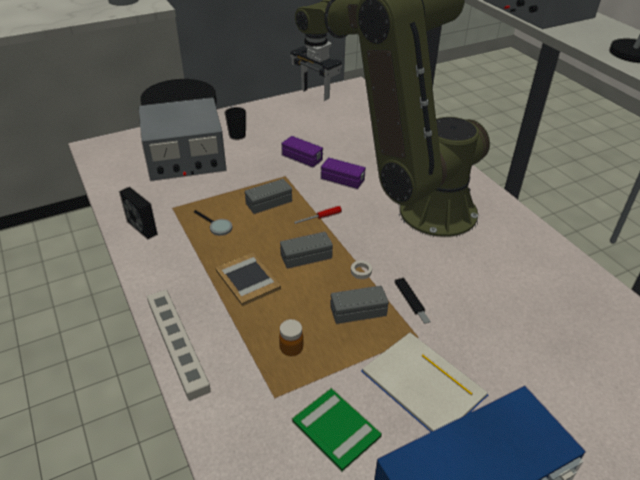

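The top view shows grey cases at about (256,232), (335,228) and (425,235) px. The plate on the wooden board is at (334,175), and the purple decoys are near (430,315) and (486,303). Next I'll measure the cases from the depth data.

```bash
python3 - <<'E'
from h import *
for n in("top","scene"):
    c=dict(np.load(f"{n}0.npz"));v,u=np.mgrid[0:480,0:640]
    P=world(c,u.ravel(),v.ravel()).reshape(480,640,3)
    hsv=cv2.cvtColor(c["frame"],cv2.COLOR_RGB2HSV)
    wk=(P[...,0]>280)&(P[...,0]<800)&(abs(P[...,1])<420)&(c["range_z"]>0)
    m=(wk&(hsv[...,1]<60)&(P[...,2]>46)&(P[...,2]<66)).astype(np.uint8)
    k,l,s,ce=cv2.connectedComponentsWithStats(m)
    for i in range(1,k):
        if s[i,4]<60: continue
        Q=P[l==i];r=cv2.minAreaRect(Q[:,:2].astype(np.float32))
        print(n,ce[i].round(),s[i,4],"z",np.median(Q[:,2]).round(1),"rect",np.round(r[0],1),np.round(r[1],1),round(r[2],1))
    # plate: dark pixels near plate; board
    m=(wk&(P[...,0]>480)&(abs(P[...,1])<110)&(hsv[...,2]<90)&(hsv[...,1]<90)&(P[...,2]>5)&(P[...,2]<30)).astype(np.uint8)
    k,l,s,ce=cv2.connectedComponentsWithStats(m)
    for i in range(1,k):
        if s[i,4]<100: continue
        Q=P[l==i];r=cv2.minAreaRect(Q[:,:2].astype(np.float32))
        print(n,"plate",ce[i].round(),s[i,4],np.median(Q[:,2]).round(1),np.round(r[0],1),np.round(r[1],1),round(r[2],1))
    m=wk&(P[...,2]>9)
    m[P[...,2]>100]=0
    k,l,s,ce=cv2.connectedComponentsWithStats(m.astype(np.uint8))
    for i in range(1,k):
        if s[i,4]<40: continue
        Q=P[l==i];print(n,"obj",ce[i].round(),s[i,4],Q.min(0).round(),Q.max(0).round())
E
```

```text
top [334. 228.] 819 z 56.0 rect [465.7   0.8] [ 60.9 141.7] 81.8
top [254. 233.] 875 z 55.9 rect [438.7 252.4] [ 64.6 141.4] 75.2
top [425. 235.] 873 z 56.0 rect [ 458.5 -284.2] [142.6  63.3] 2.7
top plate [333. 175.] 595 16.4 [657.4  12.5] [94.9 75.8] 4.9
top obj [251. 170.] 363 [616. 250.  10.] [706. 307.  84.]
top obj [333. 176.] 1639 [587. -72.   9.] [721.  95.  27.]
top obj [411. 181.] 317 [ 608. -341.    9.] [ 694. -199.   22.]
top obj [334. 229.] 919 [394. -40.  10.] [540.  40.  68.]
top obj [255. 233.] 1008 [366. 205.   9.] [515. 310.  66.]
top obj [424. 236.] 1031 [ 387. -317.    9.] [ 531. -250.   70.]
top obj [208. 242.] 236 [355. 382.   9.] [502. 420.  22.]
top obj [378. 253.] 41 [ 364. -146.   10.] [ 436. -140.   26.]
top obj [294. 262.] 167 [327.  93.   9.] [386. 154.  29.]
top obj [244. 279.] 344 [280. 203.   9.] [316. 351.  25.]
scene [267. 191.] 623 z 56.9 rect [ 465.9 -283.4] [141.3  78.6] 1.2
scene [305. 244.] 824 z 56.5 rect [473.4   4.8] [ 76.5 141.1] 78.9
scene [359. 299.] 1092 z 56.7 rect [445.1 256.6] [ 71.3 144.6] 74.4
scene plate [295. 262.] 158 18.7 [522.9  17.5] [40.  81.9] 45.8
scene plate [247. 276.] 685 17.8 [658.1  13.2] [96.6 84.9] 2.7
scene obj [268. 196.] 1065 [ 395. -323.    9.] [ 539. -240.   67.]
scene obj [324. 213.] 231 [ 282. -156.    9.] [ 440. -117.   31.]
scene obj [217. 225.] 306 [ 614. -339.    9.] [ 697. -193.   20.]
scene obj [306. 249.] 1344 [387. -65.   9.] [547.  48.  65.]
scene obj [247. 278.] 1880 [591. -76.   9.] [727. 104.  26.]
scene obj [361. 269.] 215 [333.  94.   9.] [392. 162.  26.]
scene obj [411. 298.] 455 [280. 204.   9.] [321. 379.  24.]
scene obj [359. 304.] 1654 [345. 203.   9.] [521. 305.  65.]
scene obj [291. 337.] 745 [625. 254.   9.] [684. 316.  83.]
scene obj [399. 346.] 324 [361. 383.   9.] [508. 420.  19.]
```

Call:
servo_tool([
  [[0.412,0.844,0,0,0,-0.1,0],[0.412,0.844,0,0,0,-0.1,0],[0.412,0.844,0,0,0,-0.1,0],[0.412,0.844,0,0,0,-0.1,0],[0.412,0.844,0,0,0,-0.1,0],[0.412,0.844,0,0,0,-0.1,0],[0.412,0.844,0,0,0,-0.1,0],[0.412,0.844,0,0,0,-0.1,0],[0.412,0.844,0,0,0,-0.1,0],[0.412,0.844,0,0,0,-0.1,0]],
], newtons=40)

```text
clock: 1.1
eef_pos: [380.7, -96.7, 205.4]
eef_rot: [-3.141, -0.0, 0.01]
wrist_force: [-0.1, -0.4, 0.2]
finger_gap: 93.9
finger_force: 0.0
```

Call:
servo_tool([
  [[0.118,0.705,-0.11,0,0,-0.085,0],[0.118,0.705,-0.11,0,0,-0.085,0],[0.118,0.705,-0.11,0,0,-0.085,0],[0.118,0.705,-0.11,0,0,-0.085,0],[0.118,0.705,-0.11,0,0,-0.085,0],[0.118,0.705,-0.11,0,0,-0.085,0],[0.118,0.705,-0.11,0,0,-0.085,0],[0.118,0.705,-0.11,0,0,-0.085,0],[0.118,0.705,-0.11,0,0,-0.085,0],[0.118,0.705,-0.11,0,0,-0.085,0]],
])

```text
clock: 2.1
eef_pos: [438.5, 252.8, 149.9]
eef_rot: [3.141, 0.001, -0.258]
wrist_force: [0.1, 0.0, 0.2]
finger_gap: 94.0
finger_force: 0.0
```

```bash
python3 - <<'E'
from h import *
s=manip.read_state();print(s["eef_pos"],s["eef_rot"],s["joints"].round(2),s["moment"])
c=manip.camera("scene");cv2.imwrite("pics/s1.png",cv2.resize(c["frame"][180:380,220:480],None,fx=3,fy=3)[:,:,::-1])
E
```

```text
[438.5370884  252.78852187 149.90284647] [ 3.14069256e+00  9.19629417e-04 -2.58200071e-01] [ 0.45  0.26  1.71 -0.    1.17  2.28] [ 0.00275536 -0.02372528 -0.02069386]
```

View pics/s1.png

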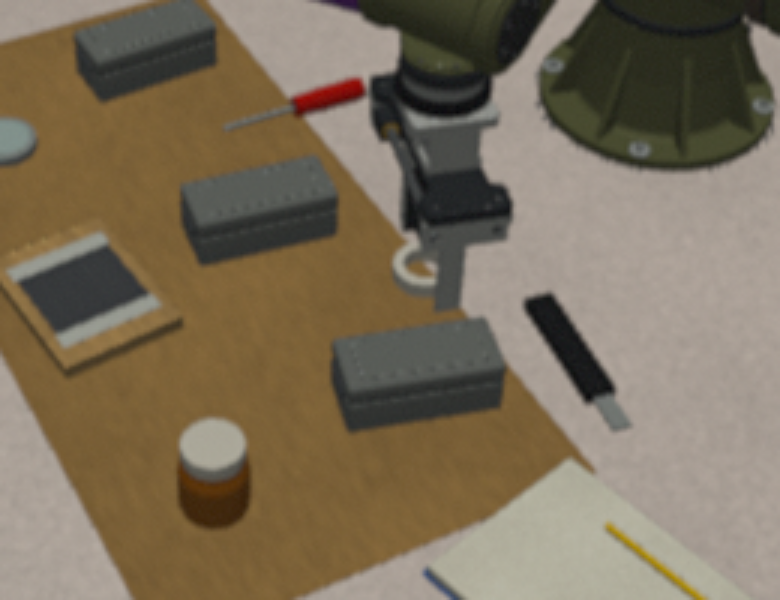

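The near fingertip, at crop (450,305), hangs above the left case with its fingers along the width, so the alignment is good. Next: descend, grip and lift.

Call:
servo_tool([
  [[0,0,-0.08,0,0,0,0],[0,0,-0.16,0,0,0,0],[0,0,-0.22,0,0,0,0],[0,0,-0.26,0,0,0,0],[0,0,-0.276,0,0,0,0],[0,0,-0.276,0,0,0,0.5],[0,0,-0.276,0,0,0,1],[0,0,-0.276,0,0,0,1],[0,0,-0.276,0,0,0,1],[0,0,-0.276,0,0,0,1]],
], newtons=38)

```text
clock: 3.15
eef_pos: [439.7, 253.2, 13.6]
eef_rot: [-3.14, -0.002, -0.259]
wrist_force: [0.7, 1.1, 7.1]
finger_gap: 64.2
finger_force: 38.0
```

Call:
servo_tool([
  [[0,0,0,0,0,0,1],[0,0,0,0,0,0,1],[0,0,0,0,0,0,1]],
])

```text
clock: 3.45
eef_pos: [439.7, 253.2, 13.6]
eef_rot: [-3.14, -0.002, -0.259]
wrist_force: [0.0, 1.4, 7.7]
finger_gap: 64.1
finger_force: 38.0
```

Call:
servo_tool([
  [[0,0,0.02,0,0,0,1],[0,0,0.08,0,0,0,1],[0,0,0.15,0,0,0,1],[0,0,0.21,0,0,0,1],[0,0,0.25,0,0,0,1],[0,0,0.26,0,0,0,1],[0,0,0.26,0,0,0,1],[0,0,0.26,0,0,0,1],[0,0,0.26,0,0,0,1]],
])

```text
clock: 4.35
eef_pos: [438.4, 252.5, 141.2]
eef_rot: [3.14, 0.002, -0.259]
wrist_force: [-0.7, -0.5, -3.0]
finger_gap: 63.7
finger_force: 38.0
```

```bash
cat > st.py <<'E'
from h import *
s=manip.read_state()
for k in("clock","eef_pos","eef_rot","wrist_force","moment","finger_gap"):print(k,np.round(s[k],3))
R=cv2.Rodrigues(np.array([0,0,-s["eef_rot"][2]]))[0];print("case-frame F",(R@s["wrist_force"]).round(2),"M",(R@s["moment"]).round(3))
E
python3 st.py
```

```text
clock 4.35
eef_pos [438.412 252.454 141.193]
eef_rot [ 3.14e+00  2.00e-03 -2.59e-01]
wrist_force [-0.707 -0.495 -3.014]
moment [ 0.072  0.067 -0.002]
finger_gap 63.671
case-frame F [-0.56 -0.66 -3.01] M [ 0.052  0.083 -0.002]
```

Call:
servo_tool([
  [[0.058,-0.0153,0,0,0,0,1],[0.116,-0.0306,0,0,0,0,1],[0.0387,-0.0102,0,0,0,0,1],[-0.0387,0.0102,0,0,0,0,1],[-0.116,0.0306,0,0,0,0,1],[-0.0387,0.0102,0,0,0,0,1],[0.0387,-0.0102,0,0,0,0,1],[0.116,-0.0306,0,0,0,0,1],[0.0387,-0.0102,0,0,0,0,1],[-0.0387,0.0102,0,0,0,0,1]],
])

```text
clock: 5.35
eef_pos: [419.2, 257.1, 140.0]
eef_rot: [3.139, 0.003, -0.262]
wrist_force: [-0.8, 0.5, -3.6]
finger_gap: 64.1
finger_force: 38.0
```

```bash
python3 st.py
```

```text
clock 5.35
eef_pos [419.195 257.074 139.975]
eef_rot [ 3.139e+00  3.000e-03 -2.620e-01]
wrist_force [-0.833  0.456 -3.618]
moment [0.118 0.053 0.009]
finger_gap 64.104
case-frame F [-0.92  0.22 -3.62] M [0.1   0.082 0.009]
```

Call:
servo_tool([
  [[-0.0774,0.0204,0,0,0,0,1],[0,0,0,0,0,0,1],[0.0774,-0.0204,0,0,0,0,1],[0.1547,-0.0408,0,0,0,0,1],[0.0774,-0.0204,0,0,0,0,1],[0,0,0,0,0,0,1],[-0.0774,0.0204,0,0,0,0,1],[0,0,0,0,0,0,1],[0.0387,-0.0102,0,0,0,0,1],[0.0387,-0.0102,0,0,0,0,1]],
])

```text
clock: 6.35
eef_pos: [440.2, 252.1, 141.6]
eef_rot: [3.141, 0.0, -0.26]
wrist_force: [-0.4, 0.8, -4.0]
finger_gap: 63.8
finger_force: 38.0
```

Call:
servo_tool([
  [[0,0,0,0.0102,0.0385,0,1],[0,0,0,0.0205,0.077,0,1],[0,0,0,0.0205,0.077,0,1],[0,0,0,0.0205,0.077,0,1],[0,0,0,0.0205,0.077,0,1],[0,0,0,0.0205,0.077,0,1],[0,0,0,0.0205,0.077,0,1],[0,0,0,0.0205,0.077,0,1],[0,0,0,0.0205,0.077,0,1],[0,0,0,0.0205,0.077,0,1]],
])

```text
clock: 7.35
eef_pos: [438.9, 252.8, 142.5]
eef_rot: [-3.141, 0.25, -0.259]
wrist_force: [-0.8, -0.3, -5.3]
finger_gap: 64.2
finger_force: 38.0
```

```bash
python3 st.py
```

```text
clock 7.35
eef_pos [438.899 252.791 142.503]
eef_rot [-3.141  0.25  -0.259]
wrist_force [-0.837 -0.344 -5.312]
moment [-0.025 -0.275  0.049]
finger_gap 64.238
case-frame F [-0.72 -0.55 -5.31] M [ 0.046 -0.272  0.049]
```

Call:
servo_tool([
  [[0,0,0,-0.0102,-0.0385,0,1],[0,0,0,-0.0205,-0.077,0,1],[0,0,0,-0.03,-0.115,0,1],[0,0,0,-0.041,-0.154,0,1],[0,0,0,-0.041,-0.154,0,1],[0,0,0,-0.041,-0.154,0,1],[0,0,0,-0.041,-0.154,0,1],[0,0,0,-0.041,-0.154,0,1],[0,0,0,-0.041,-0.154,0,1],[0,0,0,-0.041,-0.154,0,1]],
])

```text
clock: 8.35
eef_pos: [439.2, 252.5, 142.3]
eef_rot: [3.141, -0.25, -0.26]
wrist_force: [-0.3, -0.1, -3.7]
finger_gap: 64.1
finger_force: 38.0
```

```bash
python3 st.py
```

```text
clock 8.35
eef_pos [439.18  252.53  142.329]
eef_rot [ 3.141 -0.25  -0.26 ]
wrist_force [-0.291 -0.075 -3.734]
moment [ 0.082  0.321 -0.041]
finger_gap 64.053
case-frame F [-0.26 -0.15 -3.73] M [-0.003  0.331 -0.041]
```

Call:
servo_tool([
  [[0,0,0,0.0102,0.0385,0,1],[0,0,0,0.0205,0.077,0,1],[0,0,0,0.0205,0.077,0,1],[0,0,0,0.0205,0.077,0,1]],
])

```text
clock: 8.75
eef_pos: [439.3, 252.3, 141.9]
eef_rot: [3.141, -0.002, -0.261]
wrist_force: [-0.1, 0.1, -3.6]
finger_gap: 63.5
finger_force: 38.0
```

```bash
python3 st.py
```

```text
clock 8.75
eef_pos [439.271 252.267 141.947]
eef_rot [ 3.141e+00 -2.000e-03 -2.610e-01]
wrist_force [-0.135  0.069 -3.61 ]
moment [-0.008  0.012  0.044]
finger_gap 63.523
case-frame F [-0.15  0.03 -3.61] M [-0.011  0.01   0.044]
```

```bash
cat > avg.py <<'E'
from h import *
M=[];F=[]
for i in range(8):
    manip.camera("top");s=manip.read_state()
    R=cv2.Rodrigues(np.array([0,0,-s["eef_rot"][2]]))[0];F.append(R@s["wrist_force"]);M.append(R@s["moment"])
M=np.array(M);F=np.array(F);print("t",s["clock"],"rot",s["eef_rot"].round(3),"My",M[:,1].round(3),"mean",M[:,1].mean().round(3),"F",F.mean(0).round(2))
E
python3 avg.py
```

```text
t 9.15 rot [-3.141e+00 -1.000e-03 -2.590e-01] My [0.063 0.08  0.012 0.048 0.067 0.022 0.078 0.038] mean 0.051 F [-0.2   0.11 -3.72]
```

Call:
servo_tool([
  [[0,0,0,0.0102,0.0385,0,1],[0,0,0,0.0205,0.077,0,1],[0,0,0,0.0205,0.077,0,1],[0,0,0,0.0205,0.077,0,1],[0,0,0,0.0205,0.077,0,1],[0,0,0,0.0205,0.077,0,1],[0,0,0,0.0102,0.0385,0,1],[0,0,0,0,0,0,1],[0,0,0,0,0,0,1]],
])

```text
clock: 10.05
eef_pos: [437.4, 253.5, 143.3]
eef_rot: [-3.141, -0.004, -0.257]
wrist_force: [-0.6, 0.6, -4.5]
finger_gap: 63.9
finger_force: 38.0
```

```bash
python3 avg.py
```

```text
t 10.45 rot [ 3.141e+00  1.000e-03 -2.600e-01] My [-0.01   0.066  0.01   0.026  0.019  0.     0.039  0.055] mean 0.026 F [ 0.24 -0.02 -4.04]
```

The moment barely changes between the two tilts, so there's no ball and the left case is quiet. Next: put it back.

Call:
servo_tool([
  [[0,0,-0.07,0,0,0,1],[0,0,-0.14,0,0,0,1],[0,0,-0.2,0,0,0,1],[0,0,-0.24,0,0,0,1],[0,0,-0.252,0,0,0,1],[0,0,-0.258,0,0,0,1],[0,0,-0.259,0,0,0,1],[0,0,-0.259,0,0,0,1]],
])

```text
clock: 11.25
eef_pos: [439.6, 253.0, 13.9]
eef_rot: [-3.14, -0.001, -0.26]
wrist_force: [-0.2, 0.7, -3.5]
finger_gap: 64.2
finger_force: 38.0
```

Call:
servo_tool([
  [[0,0,0,0,0,0,0.3],[0,0,0,0,0,0,0],[0,0,0,0,0,0,0],[0,0,0,0,0,0,0],[0,0,0.05,0,0,0,0],[0,0,0.12,0,0,0,0],[0,0,0.2,0,0,0,0],[0,0,0.27,0,0,0,0],[0,0,0.276,0,0,0,0]],
])

```text
clock: 12.15
eef_pos: [440.5, 253.5, 155.3]
eef_rot: [-3.137, -0.005, -0.259]
wrist_force: [0.4, 0.3, -0.0]
finger_gap: 94.1
finger_force: 0.0
```

Call:
servo_tool([
  [[0.054,-0.503,0,0,0,0.0366,0],[0.054,-0.503,0,0,0,0.0366,0],[0.054,-0.503,0,0,0,0.0366,0],[0.054,-0.503,0,0,0,0.0366,0],[0.054,-0.503,0,0,0,0.0366,0],[0.054,-0.503,0,0,0,0.0366,0],[0.054,-0.503,0,0,0,0.0366,0],[0.054,-0.503,0,0,0,0.0366,0]],
])

```text
clock: 12.95
eef_pos: [465.7, 2.1, 150.5]
eef_rot: [-3.141, 0.001, -0.144]
wrist_force: [-0.6, -0.0, 0.7]
finger_gap: 94.2
finger_force: 0.0
```

```bash
python3 - <<'E'
from h import *
c=manip.camera("scene");cv2.imwrite("pics/s2.png",cv2.resize(c["frame"][180:380,220:480],None,fx=3,fy=3)[:,:,::-1])
E
python3 st.py
```

```text
clock 13.0
eef_pos [465.767   2.368 150.626]
eef_rot [-3.141e+00  1.000e-03 -1.430e-01]
wrist_force [ 0.609 -0.195  0.522]
moment [0.096 0.001 0.021]
finger_gap 93.723
case-frame F [ 0.63 -0.11  0.52] M [0.095 0.015 0.021]
```

View pics/s2.png

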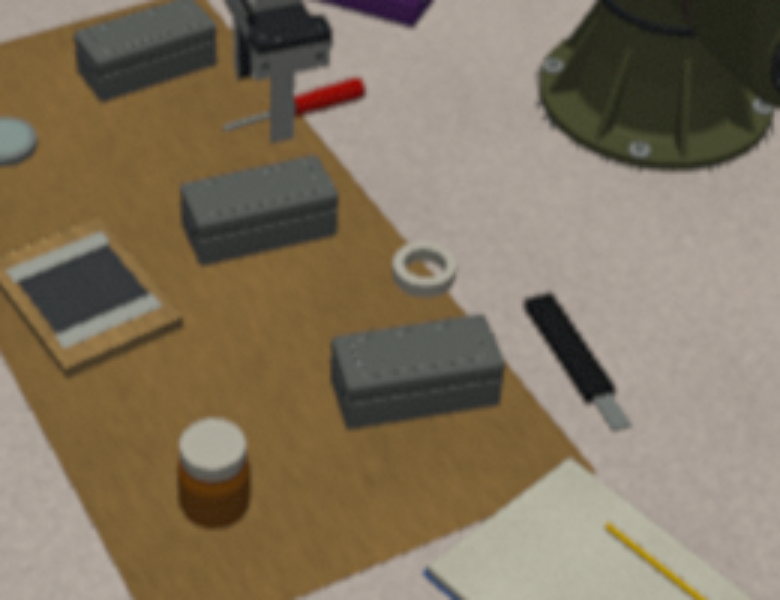

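The left case is back at the same pixels, around crop (420,370), and everything else is untouched. The gripper is over the middle case.

Call:
servo_tool([
  [[0,0,-0.08,0,0,0,0],[0,0,-0.16,0,0,0,0],[0,0,-0.22,0,0,0,0],[0,0,-0.26,0,0,0,0],[0,0,-0.276,0,0,0,0],[0,0,-0.276,0,0,0,0.5],[0,0,-0.276,0,0,0,1],[0,0,-0.276,0,0,0,1],[0,0,-0.276,0,0,0,1],[0,0,-0.276,0,0,0,1]],
], newtons=38)

```text
clock: 14.0
eef_pos: [466.5, 1.3, 13.8]
eef_rot: [-3.141, -0.002, -0.144]
wrist_force: [-1.5, 2.8, 7.0]
finger_gap: 63.8
finger_force: 38.0
```

Call:
servo_tool([
  [[0,0,0,0,0,0,1],[0,0,0.02,0,0,0,1],[0,0,0.08,0,0,0,1],[0,0,0.15,0,0,0,1],[0,0,0.21,0,0,0,1],[0,0,0.25,0,0,0,1],[0,0,0.26,0,0,0,1],[0,0,0.26,0,0,0,1],[0,0,0.26,0,0,0,1]],
])

```text
clock: 14.9
eef_pos: [465.3, 1.2, 141.8]
eef_rot: [3.141, 0.002, -0.144]
wrist_force: [0.5, -0.1, -4.0]
finger_gap: 63.8
finger_force: 38.0
```

Call:
servo_tool([
  [[0.0594,-0.0086,0,0,0,0,1],[0.1188,-0.0171,0,0,0,0,1],[0.0396,-0.0057,0,0,0,0,1],[-0.0396,0.0057,0,0,0,0,1],[-0.1188,0.0171,0,0,0,0,1],[-0.0396,0.0057,0,0,0,0,1],[0.0396,-0.0057,0,0,0,0,1],[0.1188,-0.0171,0,0,0,0,1],[0.0396,-0.0057,0,0,0,0,1],[-0.0396,0.0057,0,0,0,0,1]],
])

```text
clock: 15.9
eef_pos: [445.4, 4.0, 139.2]
eef_rot: [3.141, 0.007, -0.145]
wrist_force: [-3.2, 0.7, -1.2]
finger_gap: 64.0
finger_force: 38.0
```

Call:
servo_tool([
  [[-0.0792,0.0114,0,0,0,0,1],[0,0,0,0,0,0,1],[0.0792,-0.0114,0,0,0,0,1],[0.1584,-0.0228,0,0,0,0,1],[0.0792,-0.0114,0,0,0,0,1],[0,0,0,0,0,0,1],[-0.0792,0.0114,0,0,0,0,1],[0,0,0,0,0,0,1],[0.0396,-0.0057,0,0,0,0,1],[0.0396,-0.0057,0,0,0,0,1]],
])

```text
clock: 16.9
eef_pos: [466.8, 1.0, 141.9]
eef_rot: [3.141, 0.001, -0.145]
wrist_force: [-0.8, 0.6, -4.2]
finger_gap: 63.7
finger_force: 38.0
```

```bash
python3 avg.py
```

```text
t 17.3 rot [ 3.142  0.    -0.144] My [ 0.198 -0.061 -0.039 -0.12  -0.059 -0.05  -0.067 -0.065] mean -0.033 F [-0.21 -0.1  -3.52]
```

Call:
servo_tool([
  [[0,0,0,0.0057,0.0396,0,1],[0,0,0,0.0114,0.0792,0,1],[0,0,0,0.0114,0.0792,0,1],[0,0,0,0.0114,0.0792,0,1],[0,0,0,0.0114,0.0792,0,1],[0,0,0,0.0114,0.0792,0,1],[0,0,0,0.0114,0.0792,0,1]],
])

```text
clock: 18.0
eef_pos: [465.7, 1.3, 143.4]
eef_rot: [3.141, 0.25, -0.144]
wrist_force: [-0.5, 0.3, -3.8]
finger_gap: 63.7
finger_force: 38.0
```

```bash
python3 avg.py
```

```text
t 18.4 rot [ 3.141  0.251 -0.144] My [-0.136 -0.177 -0.211 -0.204 -0.206 -0.188 -0.151 -0.156] mean -0.179 F [-0.25  0.11 -3.55]
```

Call:
servo_tool([
  [[0,0,0,-0.0057,-0.0396,0,1],[0,0,0,-0.0114,-0.0792,0,1],[0,0,0,-0.017,-0.119,0,1],[0,0,0,-0.0228,-0.1584,0,1],[0,0,0,-0.0228,-0.1584,0,1],[0,0,0,-0.0228,-0.1584,0,1],[0,0,0,-0.0228,-0.1584,0,1],[0,0,0,-0.0228,-0.1584,0,1],[0,0,0,-0.0228,-0.1584,0,1]],
])

```text
clock: 19.3
eef_pos: [466.3, 1.1, 142.8]
eef_rot: [-3.141, -0.25, -0.145]
wrist_force: [0.1, 1.2, -3.5]
finger_gap: 63.6
finger_force: 38.0
```

```bash
python3 avg.py
```

```text
t 19.7 rot [-3.141 -0.251 -0.144] My [0.184 0.262 0.221 0.208 0.217 0.235 0.229 0.24 ] mean 0.225 F [-0.08 -0.26 -3.95]
```

Call:
servo_tool([
  [[0,0,0,0.0057,0.0396,0,1],[0,0,0,0.0114,0.0792,0,1],[0,0,0,0.0114,0.0792,0,1]],
])

```text
clock: 20.0
eef_pos: [467.2, 1.0, 142.9]
eef_rot: [-3.142, 0.002, -0.145]
wrist_force: [-0.1, -0.6, -4.5]
finger_gap: 64.1
finger_force: 38.0
```

```bash
python3 avg.py; python3 st.py
```

```text
t 20.4 rot [-3.142e+00 -1.000e-03 -1.440e-01] My [-0.027 -0.007 -0.043 -0.061 -0.049 -0.028 -0.074 -0.039] mean -0.041 F [ 0.12 -0.33 -3.74]
clock 20.4
eef_pos [465.701   1.327 143.15 ]
eef_rot [-3.142e+00 -1.000e-03 -1.440e-01]
wrist_force [-0.525 -1.069 -3.34 ]
moment [-0.01  -0.038  0.044]
finger_gap 63.991
case-frame F [-0.37 -1.13 -3.34] M [-0.005 -0.039  0.044]
```

The tilt swing here is 0.40 Nm, against 0.60 for the quiet case, which suggests the ball is in this one. One more reading to confirm: tilt the other way, then level.

Call:
servo_tool([
  [[0,0,0,0.0057,0.0396,0,1],[0,0,0,0.0114,0.0792,0,1],[0,0,0,0.0114,0.0792,0,1],[0,0,0,0.0114,0.0792,0,1],[0,0,0,0.0114,0.0792,0,1],[0,0,0,0.0114,0.0792,0,1],[0,0,0,0.0057,0.0396,0,1],[0,0,0,0,0,0,1],[0,0,0,0,0,0,1]],
])

```text
clock: 21.3
eef_pos: [464.5, 1.6, 143.6]
eef_rot: [-3.141, -0.004, -0.144]
wrist_force: [-1.4, 0.2, -2.9]
finger_gap: 63.8
finger_force: 38.0
```

```bash
python3 avg.py; python3 st.py
```

```text
t 21.7 rot [ 3.142e+00  1.000e-03 -1.450e-01] My [0.126 0.09  0.104 0.101 0.106 0.103 0.073 0.166] mean 0.109 F [ 0.5   0.1  -3.59]
clock 21.7
eef_pos [466.163   1.166 142.682]
eef_rot [ 3.142e+00  1.000e-03 -1.450e-01]
wrist_force [ 0.836 -0.403 -3.122]
moment [0.016 0.166 0.022]
finger_gap 63.622
case-frame F [ 0.89 -0.28 -3.12] M [-0.008  0.166  0.022]
```

The moment flips sign (-0.04 → +0.11), so the middle case rattles. The task says to shake each case, so I'll set this one back, test the right case, then return for it.

Call:
servo_tool([
  [[0,0,-0.07,0,0,0,1],[0,0,-0.14,0,0,0,1],[0,0,-0.2,0,0,0,1],[0,0,-0.24,0,0,0,1],[0,0,-0.252,0,0,0,1],[0,0,-0.258,0,0,0,1],[0,0,-0.259,0,0,0,1],[0,0,-0.259,0,0,0,1]],
])

```text
clock: 22.5
eef_pos: [466.6, 1.2, 14.2]
eef_rot: [-3.141, -0.001, -0.145]
wrist_force: [-0.5, -0.2, -4.3]
finger_gap: 63.6
finger_force: 38.0
```

Call:
servo_tool([
  [[0,0,0,0,0,0,0.3],[0,0,0,0,0,0,0],[0,0,0,0,0,0,0],[0,0,0,0,0,0,0],[0,0,0.05,0,0,0,0],[0,0,0.12,0,0,0,0],[0,0,0.2,0,0,0,0],[0,0,0.27,0,0,0,0],[0,0,0.276,0,0,0,0]],
])

```text
clock: 23.4
eef_pos: [467.7, 1.1, 155.6]
eef_rot: [-3.141, -0.007, -0.144]
wrist_force: [-0.3, 0.1, -0.5]
finger_gap: 94.0
finger_force: 0.0
```

Call:
servo_tool([
  [[-0.012,-0.57,0,0,0,0.06,0],[-0.012,-0.57,0,0,0,0.06,0],[-0.012,-0.57,0,0,0,0.06,0],[-0.012,-0.57,0,0,0,0.06,0],[-0.012,-0.57,0,0,0,0.06,0],[-0.012,-0.57,0,0,0,0.06,0],[-0.012,-0.57,0,0,0,0.06,0],[-0.012,-0.57,0,0,0,0.06,0]],
])

```text
clock: 24.2
eef_pos: [459.4, -283.9, 150.4]
eef_rot: [-3.14, 0.001, 0.043]
wrist_force: [0.7, 0.1, 0.2]
finger_gap: 94.1
finger_force: 0.0
```

```bash
python3 - <<'E'
from h import *
c=manip.camera("scene");cv2.imwrite("pics/s3.png",cv2.resize(c["frame"][150:350,190:450],None,fx=3,fy=3)[:,:,::-1])
E
python3 st.py
```

```text
clock 24.25
eef_pos [ 459.713 -283.085  150.677]
eef_rot [-3.141e+00  1.000e-03  4.400e-02]
wrist_force [-0.269  0.111 -1.206]
moment [ 0.002 -0.033 -0.038]
finger_gap 93.637
case-frame F [-0.26  0.12 -1.21] M [ 0.001 -0.033 -0.038]
```

View pics/s3.png

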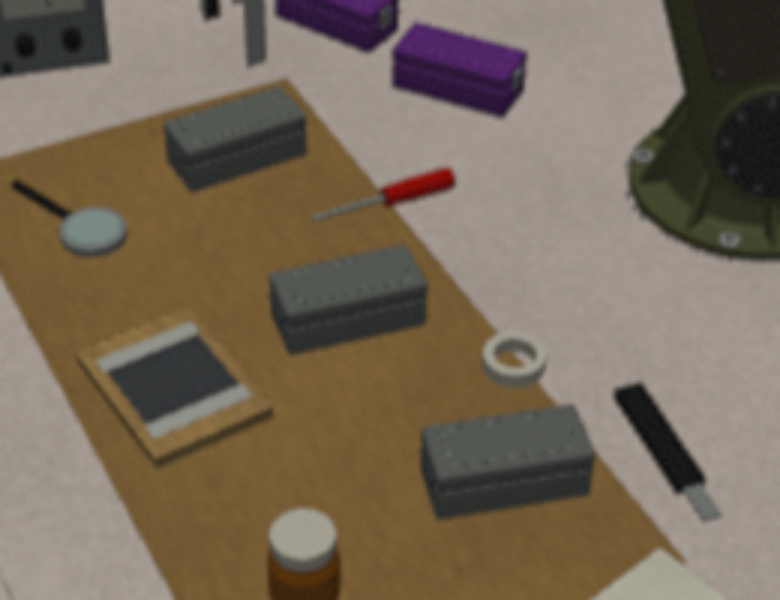

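The middle case is back in place, around crop (350,295), with its neighbours unmoved, and the fingers are above the right case.

Call:
servo_tool([
  [[0,0,-0.08,0,0,0,0],[0,0,-0.16,0,0,0,0],[0,0,-0.22,0,0,0,0],[0,0,-0.26,0,0,0,0],[0,0,-0.276,0,0,0,0],[0,0,-0.276,0,0,0,0.5],[0,0,-0.276,0,0,0,1],[0,0,-0.276,0,0,0,1],[0,0,-0.276,0,0,0,1],[0,0,-0.276,0,0,0,1]],
], newtons=38)

```text
clock: 25.25
eef_pos: [460.3, -283.9, 14.3]
eef_rot: [3.141, -0.001, 0.044]
wrist_force: [-0.4, 1.5, 6.4]
finger_gap: 64.0
finger_force: 38.0
```

Call:
servo_tool([
  [[0,0,0,0,0,0,1],[0,0,0.02,0,0,0,1],[0,0,0.08,0,0,0,1],[0,0,0.15,0,0,0,1],[0,0,0.21,0,0,0,1],[0,0,0.25,0,0,0,1],[0,0,0.26,0,0,0,1],[0,0,0.26,0,0,0,1],[0,0,0.26,0,0,0,1]],
])

```text
clock: 26.15
eef_pos: [459.4, -283.4, 142.2]
eef_rot: [-3.14, 0.002, 0.044]
wrist_force: [-0.9, -0.2, -4.2]
finger_gap: 64.0
finger_force: 38.0
```

Call:
servo_tool([
  [[0.06,0.0027,0,0,0,0,1],[0.12,0.0054,0,0,0,0,1],[0.04,0.0018,0,0,0,0,1],[-0.04,-0.0018,0,0,0,0,1],[-0.12,-0.0054,0,0,0,0,1],[-0.04,-0.0018,0,0,0,0,1],[0.04,0.0018,0,0,0,0,1],[0.12,0.0054,0,0,0,0,1],[0.04,0.0018,0,0,0,0,1],[-0.04,-0.0018,0,0,0,0,1]],
])

```text
clock: 27.15
eef_pos: [439.4, -283.8, 139.8]
eef_rot: [-3.138, 0.004, 0.046]
wrist_force: [-0.7, -0.7, -3.5]
finger_gap: 63.9
finger_force: 38.0
```

Call:
servo_tool([
  [[-0.08,-0.0036,0,0,0,0,1],[0,0,0,0,0,0,1],[0.08,0.0036,0,0,0,0,1],[0.16,0.0072,0,0,0,0,1],[0.08,0.0036,0,0,0,0,1],[0,0,0,0,0,0,1],[-0.08,-0.0036,0,0,0,0,1],[0,0,0,0,0,0,1],[0.04,0.0018,0,0,0,0,1],[0.04,0.0018,0,0,0,0,1]],
])

```text
clock: 28.15
eef_pos: [461.0, -283.3, 142.0]
eef_rot: [-3.14, 0.001, 0.045]
wrist_force: [-0.4, -1.0, -4.3]
finger_gap: 63.6
finger_force: 38.0
```

Call:
servo_tool([
  [[0,0,0,-0.0018,0.04,0,1],[0,0,0,-0.0036,0.08,0,1],[0,0,0,-0.0036,0.08,0,1],[0,0,0,-0.0036,0.08,0,1],[0,0,0,-0.0036,0.08,0,1],[0,0,0,-0.0036,0.08,0,1],[0,0,0,-0.0018,0.04,0,1],[0,0,0,0,0,0,1],[0,0,0,0,0,0,1]],
])

```text
clock: 29.05
eef_pos: [458.4, -284.2, 144.3]
eef_rot: [3.141, -0.004, 0.042]
wrist_force: [0.2, 0.3, -3.0]
finger_gap: 63.7
finger_force: 38.0
```

```bash
python3 avg.py
```

```text
t 29.45 rot [-3.141e+00  1.000e-03  4.500e-02] My [-0.005  0.04   0.04  -0.016  0.023 -0.013  0.008 -0.015] mean 0.008 F [ 0.07 -0.13 -4.32]
```

Call:
servo_tool([
  [[0,0,0,0.0018,-0.04,0,1],[0,0,0,0.0036,-0.08,0,1],[0,0,0,0.0036,-0.08,0,1],[0,0,0,0.0036,-0.08,0,1],[0,0,0,0.0036,-0.08,0,1],[0,0,0,0.0036,-0.08,0,1],[0,0,0,0.0018,-0.04,0,1],[0,0,0,0,0,0,1],[0,0,0,0,0,0,1]],
])

```text
clock: 30.35
eef_pos: [461.7, -283.5, 143.3]
eef_rot: [3.141, 0.003, 0.046]
wrist_force: [0.4, 0.7, -4.2]
finger_gap: 63.7
finger_force: 38.0
```

```bash
python3 avg.py; python3 st.py
```

```text
t 30.75 rot [ 3.142e+00 -1.000e-03  4.400e-02] My [ 0.038  0.059  0.093 -0.012  0.035  0.017  0.027 -0.006] mean 0.031 F [-0.17 -0.03 -4.22]
clock 30.75
eef_pos [ 459.624 -283.923  143.624]
eef_rot [ 3.142e+00 -1.000e-03  4.400e-02]
wrist_force [-0.134 -0.226 -4.246]
moment [ 0.031 -0.004  0.04 ]
finger_gap 63.903
case-frame F [-0.14 -0.22 -4.25] M [ 0.031 -0.006  0.04 ]
```

The right case is quiet, so I'll replace it and go back to the middle one.

Call:
servo_tool([
  [[0,0,-0.07,0,0,0,1],[0,0,-0.14,0,0,0,1],[0,0,-0.2,0,0,0,1],[0,0,-0.24,0,0,0,1],[0,0,-0.252,0,0,0,1],[0,0,-0.258,0,0,0,1],[0,0,-0.26,0,0,0,1],[0,0,-0.26,0,0,0,1]],
])

```text
clock: 31.55
eef_pos: [460.4, -284.1, 14.5]
eef_rot: [3.141, -0.001, 0.044]
wrist_force: [0.0, 0.2, -4.5]
finger_gap: 64.0
finger_force: 38.0
```

Call:
servo_tool([
  [[0,0,0,0,0,0,0.3],[0,0,0,0,0,0,0],[0,0,0,0,0,0,0],[0,0,0,0,0,0,0],[0,0,0.05,0,0,0,0],[0,0,0.12,0,0,0,0],[0,0,0.2,0,0,0,0],[0,0,0.27,0,0,0,0],[0,0,0.276,0,0,0,0]],
])

```text
clock: 32.45
eef_pos: [461.4, -284.8, 156.0]
eef_rot: [3.137, -0.006, 0.044]
wrist_force: [0.2, -0.3, 0.1]
finger_gap: 94.2
finger_force: 0.0
```

Call:
servo_tool([
  [[0.012,0.57,0,0,0,-0.06,0],[0.012,0.57,0,0,0,-0.06,0],[0.012,0.57,0,0,0,-0.06,0],[0.012,0.57,0,0,0,-0.06,0],[0.012,0.57,0,0,0,-0.06,0],[0.012,0.57,0,0,0,-0.06,0],[0.012,0.57,0,0,0,-0.06,0],[0.012,0.57,0,0,0,-0.06,0]],
])

```text
clock: 33.25
eef_pos: [465.7, 1.7, 150.9]
eef_rot: [3.141, 0.001, -0.143]
wrist_force: [0.2, -0.5, 0.6]
finger_gap: 93.9
finger_force: 0.0
```

```bash
python3 - <<'E'
from h import *
c=manip.camera("scene");cv2.imwrite("pics/s4.png",cv2.resize(c["frame"][150:350,190:450],None,fx=3,fy=3)[:,:,::-1])
E
python3 st.py
```

```text
clock 33.3
eef_pos [465.811   0.891 150.997]
eef_rot [ 3.141e+00  1.000e-03 -1.440e-01]
wrist_force [-0.741 -0.633 -0.89 ]
moment [ 0.038  0.055 -0.021]
finger_gap 93.962
case-frame F [-0.64 -0.73 -0.89] M [ 0.03   0.06  -0.021]
```

View pics/s4.png

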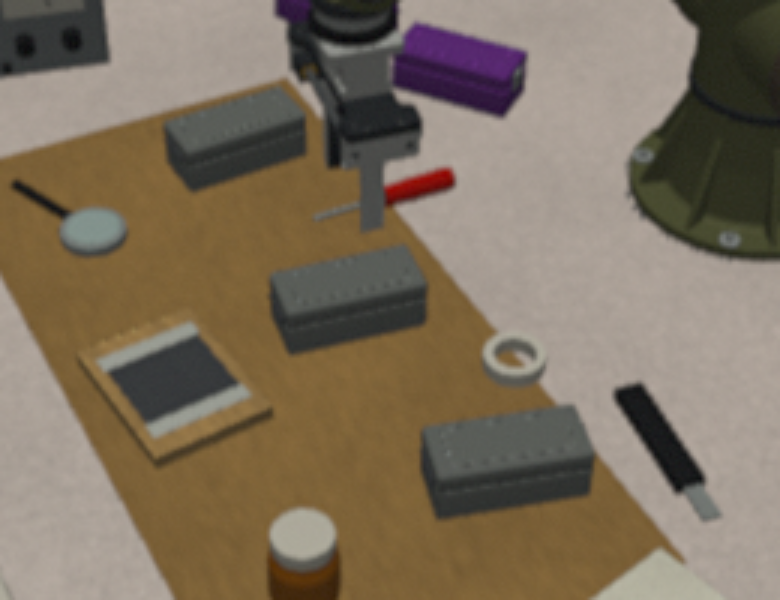

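The right case is back around crop (235,138), and the rest of the layout is unchanged. Next: grip the middle case and carry it over the plate.

Call:
servo_tool([
  [[0,0,-0.08,0,0,0,0],[0,0,-0.16,0,0,0,0],[0,0,-0.22,0,0,0,0],[0,0,-0.26,0,0,0,0],[0,0,-0.276,0,0,0,0],[0,0,-0.276,0,0,0,0.5],[0,0,-0.276,0,0,0,1],[0,0,-0.276,0,0,0,1],[0,0,-0.276,0,0,0,1],[0,0,-0.276,0,0,0,1]],
], newtons=38)

```text
clock: 34.3
eef_pos: [466.4, 1.2, 14.2]
eef_rot: [3.142, -0.001, -0.144]
wrist_force: [-1.8, -0.9, 7.3]
finger_gap: 63.6
finger_force: 38.0
```

Call:
servo_tool([
  [[0,0,0,0,0,0,1],[0,0,0.02,0,0,0,1],[0,0,0.08,0,0,0,1],[0,0,0.15,0,0,0,1],[0,0,0.22,0,0,0,1],[0,0,0.27,0,0,0,1],[0,0,0.295,0,0,0,1],[0,0,0.3,0,0,0,1],[0,0,0.3,0,0,0,1]],
])

```text
clock: 35.2
eef_pos: [465.5, 1.3, 162.7]
eef_rot: [3.142, 0.001, -0.144]
wrist_force: [-0.8, -0.2, -4.0]
finger_gap: 63.6
finger_force: 38.0
```

Call:
servo_tool([
  [[0.02,0.001,0,0,0,0,1],[0.06,0.004,0,0,0,0,1],[0.115,0.007,0,0,0,0,1],[0.17,0.01,0,0,0,0,1],[0.225,0.014,0,0,0,0,1],[0.28,0.017,0,0,0,0,1],[0.325,0.02,0,0,0,0,1],[0.36,0.022,0,0,0,0,1],[0.378,0.023,0,0,0,0,1],[0.382,0.023,0,0,0,0,1]],
])

```text
clock: 36.2
eef_pos: [657.5, 12.9, 161.1]
eef_rot: [3.141, 0.003, -0.144]
wrist_force: [-0.0, -0.8, -3.8]
finger_gap: 63.5
finger_force: 38.0
```

Call:
servo_tool([
  [[0,0,0,0,0,0,1],[0,0,0,0,0,0,1],[0,0,0,0,0,0,1],[0,0,0,0,0,0,1],[0,0,0,0,0,0,1],[0,0,0,0,0,0,1]],
])

```text
clock: 36.8
eef_pos: [656.9, 12.7, 163.6]
eef_rot: [-3.142, -0.0, -0.144]
wrist_force: [-0.4, -0.4, -4.7]
finger_gap: 63.8
finger_force: 38.0
```

```bash
python3 avg.py; python3 st.py; python3 - <<'E'
from h import *
c=manip.camera("scene");cv2.imwrite("pics/s5.png",cv2.resize(c["frame"][130:360,180:480],(780,598))[:,:,::-1])
E
```

```text
t 37.2 rot [ 3.142  0.    -0.144] My [0.094 0.148 0.117 0.107 0.129 0.104 0.024 0.06 ] mean 0.098 F [-0.14 -0.36 -3.93]
clock 37.2
eef_pos [656.943  12.719 163.43 ]
eef_rot [ 3.142  0.    -0.144]
wrist_force [ 0.545 -0.432 -4.177]
moment [ 0.042  0.054 -0.004]
finger_gap 63.659
case-frame F [ 0.6  -0.35 -4.18] M [ 0.034  0.06  -0.004]
```

View pics/s5.png

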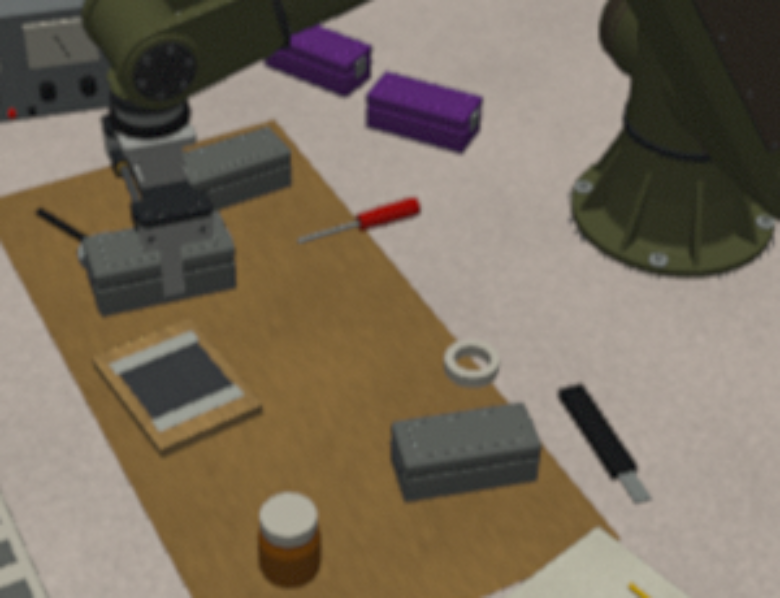

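The rattling case, around crop (160,265), is held level and still above the plate, and everything else is in place.

```bash
python3 -c "
from cell import manip
print(manip.sign_off())"
```

```text
the job is handed in; nothing more can be done
None
```

The middle case is the one that rattles. I shook all three left to right, put the quiet left and right ones back, and handed in holding the middle one level and still about 15 cm above the bench over the plate's middle; I had set it back down briefly while I tested the right case.

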